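Shake the closed tins and set aside the one that rattles

ROBOT

A 6-joint arm with a two-finger parallel gripper is mounted at the origin on the work surface. World frame = base frame: x ahead of the robot, y to its left, z up, the work surface at z = 0. Lengths are in mm, angles in rad, forces in N, time in s.
With the tool pointing down it reaches from about 350 to 775 mm from the base axis. Payload 7.3 kg.
Tool frame: the origin (TCP) lies on the front face of the gripper's body, between the roots of the fingers; the fingertips stand 66 mm ahead of it and the grasp point (between the pads) lies 47 mm ahead of it (bot.tip_extent is the distance from the TCP to the fingertips, in mm); z points along the fingers, y is the line along which they close (so a half turn about z gives the same grasp; the last joint's range is limited). The gripper opens to 92 mm and grips with 3 to 60 N. Pads are 19 mm wide; open, the fingers measure 130 mm over their backs; the gripper's body (75 mm by 190 mm) begins 47 mm behind the grasp point.
Start: joints at [-1.38, 0.342, 1.524, -0, 1.275, -0.146], TCP at [173.518, -495.51, 292.241] pointing down, gripper open.
Joint ranges: [-2.53, 2.53], [-0.77, 2.02], [0.04, 2.7], [-1, 4.14], [0.28, 2.66], [-3.11, 3.11]. Speed limits (rad/s): [2.57, 2.57, 3.14, 3.14, 3.14, 3.14].

INTERFACE

Orientations are given as [roll, pitch, yaw] about the fixed x, y, z axes, in that order (R = Rz(yaw) Ry(pitch) Rx(roll)).
In Python, from plant import readout, viewer, order, bot gives the robot as it stands.
- The arm moves only by the shell command python3 -m creep 'ROWS'. ROWS is text: rows parted by semicolons, each of 7 numbers parted by spaces: the shift along the world's x, y, z in m, then the turn, a rotation vector about the world's x, y, z in rad, then the opening in per cent of the stroke, from 0 (shut) to 100 (fully open). A call has 1 to 8 rows; each row shifts and turns the commanded pose from where the row before left it; what a row does not reach is not made up. A row lasts 1/12 s, in which the tool goes at most 41.7 mm and 7.16 degrees, less where a joint would pass 70% of its speed; a pose out of reach is approached as far as the arm can. A call is refused whole if a number of a shift passes 0.0417 or a number of a turn 0.125, either way. A call with a gripper value outside its range is refused whole. The fingers move at their own pace and stop on an object; the grip force is fixed at half the most. Time passes only in rows, so rows that do not move let the fingers close. It gives the time, the measured TCP pose, the force, the opening and the grip force at its end, in the units of the state.
- readout.get_obs(): the state, without advancing time (a new reading comes with each control period).
- viewer.capture(name): name is "scene" or "top"; returns the picture (400x640x3 uint8, red, green, blue); there is no depth.
- viewer.camera_info(name): a dict with "fx", "fy", "cx", "cy" (pixels), "origin" and "rotation" of the camera in the world. Camera axes: x right, y up, looking along -z (the intrinsics and any distortion apply to the point x, -y, -z); pixel columns grow to the right and rows downward; lengths in mm; the calibration is good to about 2 mm. A picture is of the moment at which its call begins. camera_info takes no time and is no camera call.
- order.close_job(): hands the job in; it is judged then, once.
The state is a dict: "time": time; "joint_positions": joint angles; "dq": joint speeds; "tau": joint torques, N m; "tool_pos": TCP position; "tcp_rot": TCP orientation; "contact_force": force on the tool from outside, world axes, zero at the start; "moment": the same for the moment, N m; "grip_width": finger opening in mm; "finger_force": force on a finger pad.
Only numpy, scipy, OpenCV 4.12 (cv2) and the standard library are available. Lean on these libraries where they do the work, as an engineer would, in place of code of your own. Each camera call takes 0.05 s, during which the arm holds its last target. There are 200 camera calls.

TASK

One of these three closed tins has a loose steel baking weight rolling about inside; the other two are packed tight. Pick the tins up one at a time and shake or rock each gently, lid up, until you feel the loose weight run to the end of its tin, then set that tin down softly, flat and level inside the empty tray; be sure you have felt it move before you put it there, and put nothing else in the tray. Any tin that turns out to be packed goes back softly where it stood, and the ramekin, jar, whisk and spoon are to be left alone.

Things in the scene. Friction and masses are not known exactly. Their poses are not given: they have to be found in the camera images.
- board: white marble pastry board fixed on the table, 420 (own x) x 640 (own y) x 20 thick, origin at the centre of its underside; its top is 20 above that. Stone and steel are hard: a touch-down at 10 mm/s knocks with 20 to 40 N, at 30 mm/s with up to 60 N. Everything stands on it, and the tins and tray are all turned like the board
- tin_a: one of three closed plain steel tins, alike to the eye: oblong, 150 long (own x) x 48 wide (own y) x 52 high, origin at the centre of the underside, z up; it stands flat on the board and its lid stays shut. Any of the three, with no link to its name, may hold the loose weight. Filled, each weighs 0.3 to 0.57 kg, which tells nothing of what is inside
- tin_b: a tin like tin_a. Inside, tins are 142 long. The loose weight is a steel ball, 32 across, 134 g, that starts near the middle. It lies still below about 0.1 rad of slope and rolls to the lower end (centre up to 55 from the middle) when the tin is tipped end to end by 0.3 rad for a second; brought back level slowly, it stays near there
- tin_c: a tin like tin_a. From one end to the other the loose ball shifts the moment about the tin's own y axis by up to 0.14 N m. The two other tins hold a tight pack of the same 134 g that moves by 2 at most, shifting that moment by under 0.01 N m when level; their centre of mass lies within 5 of the middle
- tray: empty grey plastic tray fixed on the board in the same row as the tins, 200 (own x) x 108 (own y) x 15 high outside, walls and floor 3 thick, origin at the centre of its underside; long side parallel to the tins. Tins and tray lie side by side along the board's y, in any order, about 140 apart between centres
- ramekin: white porcelain ramekin, 84 across, 48 high, origin at the centre of its underside; bystander
- amber_jar: closed amber glass jar, 64 across, 85 high, origin at the centre of its underside; bystander
- whisk: steel whisk lying flat, 230 long along its own x, up to 52 wide, 14 high, origin 120 from the handle's end; bystander
- spoon: bamboo spoon lying flat, 240 long along its own x; bystander
Mind the look-alikes: they are no part of the job. Leave any black or green look-alike of the tin_c alone.

How it is judged:
By the outcome, as a careful person would: the job done as asked, in the order asked, and still so for the second after the job is handed in, with the robot touching nothing.
It also fails if it takes over 72 s, if anything falls off the work surface, if the arm or the gripper's body presses on something with over 40 N, if the wrist force passes 120 N, or if a joint passes its speed limit or range.

## Working session

There is one attempt and no reset: what is moved stays moved. The work goes in short steps, Python scripts to look and compute and a shell command to move; the robot and the scene stay as the last step left them, time stands still between calls to the robot, and variables do not carry over. Pictures are saved under pics/ and viewed, at most 10 in all, crops included, and the job is handed in when it is done.

```bash
mkdir -p pics; python3 - <<'E'
from plant import readout, viewer
import cv2
o=readout.get_obs()
print({k:o[k] for k in o})
for n in("top","scene"):
    print(n,viewer.camera_info(n)); cv2.imwrite(f"pics/{n}0.png",cv2.cvtColor(viewer.capture(n),cv2.COLOR_RGB2BGR))
E
```

```text
{'time': 0.0, 'joint_positions': array([-1.38002884e+00,  3.42731096e-01,  1.52497805e+00, -2.23160247e-05,
        1.27539686e+00, -1.45999395e-01]), 'dq': array([-0.000763  ,  0.00132446,  0.00127018,  0.00050849,  0.00032559,
        0.00029854]), 'tau': array([-8.68877196e-04, -4.31240416e+01, -2.44220889e+01,  7.16661592e-02,
        5.59264678e-02, -1.03914604e-04]), 'tool_pos': array([ 173.43990022, -495.21478828,  291.55414114]), 'tcp_rot': array([-3.14009230e+00, -1.99051153e-04,  3.36773241e-01]), 'contact_force': array([ 0.59175386, -0.82667797,  0.3810939 ]), 'moment': array([0.00887843, 0.04422663, 0.03307074]), 'finger_force': 0.0, 'grip_width': 91.8810802935239}
top {'fx': 399.7072208824705, 'fy': 399.7072208824705, 'cx': 322.61371410644455, 'cy': 203.67142593836928, 'origin': array([ 396.04578752,  -98.97440935, 1003.95199289]), 'rotation': array([ 0.17339774, -0.00352061, -1.54428859])}
scene {'fx': 373.3631012204433, 'fy': 373.3631012204433, 'cx': 320.88452137489634, 'cy': 206.62826741377626, 'origin': array([1223.23255444, -456.09984644,  910.81504095]), 'rotation': array([0.70940058, 0.00541194, 1.0718758 ])}
```

View pics/top0.png

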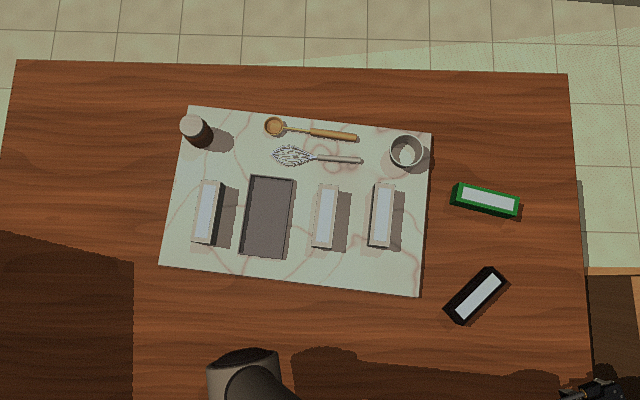

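View pics/scene0.png

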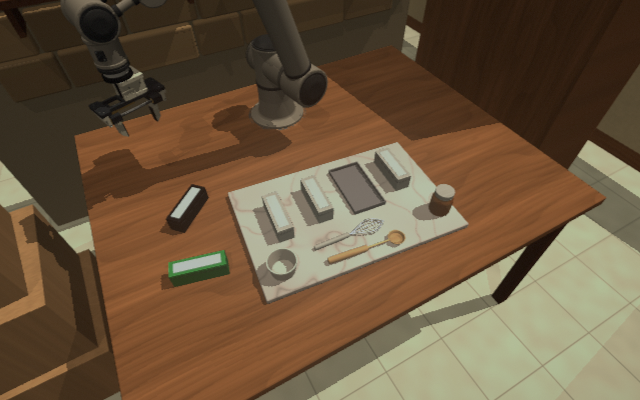

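The top view shows the white board (corners near (188,105), (432,133), (418,297), (158,265)). The tins are near (207,211), (326,216) and (382,214), and the tray is at (267,216). The look-alikes are off the board on the right.

```bash
cat > h.py <<'E'
import numpy as np
from plant import readout, viewer
from scipy.spatial.transform import Rotation as R
def cam(n):
    c=viewer.camera_info(n); return c,R.from_euler('xyz',c['rotation']).as_matrix()
def ray(n,uv,z):
    c,M=cam(n); uv=np.atleast_2d(uv).astype(float)
    d=np.c_[(uv[:,0]-c['cx'])/c['fx'],-(uv[:,1]-c['cy'])/c['fy'],-np.ones(len(uv))]@M.T
    return c['origin']+d*((z-c['origin'][2])/d[:,2])[:,None]
def proj(n,p):
    c,M=cam(n); q=(np.atleast_2d(p)-c['origin'])@M
    return np.c_[c['cx']-c['fx']*q[:,0]/q[:,2],c['cy']+c['fy']*q[:,1]/q[:,2]]
def st():
    o=readout.get_obs(); print(o['time'],o['tool_pos'].round(1),o['tcp_rot'].round(4),o['contact_force'].round(2),o['moment'].round(3),round(o['grip_width'],1),round(o['finger_force'],1))
E
python3 - <<'E'
from h import *
import cv2
c=ray("top",[(188,105),(432,133),(418,297),(158,265)],20)
print(c.round(1),c.mean(0),[np.linalg.norm(c[i]-c[i-1]).round(1) for i in range(4)])
e=(c[1]-c[0]+c[2]-c[3]); print('yaw of -y axis',np.degrees(np.arctan2(e[1],e[0]))+90)
im=cv2.imread("pics/top0.png")
for (u,v) in [(205,211),(325,216),(382,214)]:
    r=im[170:260,u-28:u+28]; g=r.min(2); m=(g>175).astype(np.uint8)
    m=((r.min(2)>170)&(r[:,:,0].astype(int)>=r[:,:,2]-2)).astype(np.uint8)
    n,l,s,ce=cv2.connectedComponentsWithStats(m)
    k=l[v-170,28]; print(im[v,u],im[v-60,u],s[k],ce[k])
    pts=np.argwhere(l==k)[:,::-1]+[u-28,170]
    q=cv2.boxPoints(cv2.minAreaRect(pts.astype(np.float32))); w=ray("top",q,72); print(q.round(1).tolist(),w.mean(0).round(1),w.round(0)[:,:2].tolist())
cv2.imwrite("pics/crop.png",cv2.resize(im[95:300,150:440],None,fx=2.7,fy=2.7,interpolation=cv2.INTER_CUBIC))
E
```

```text
[[ 820.1  260.1   20. ]
 [ 761.2 -375.3   20. ]
 [ 347.  -333.    20. ]
 [ 406.3  298.    20. ]] [583.6857779  -37.53382725  20.        ] [np.float64(415.6), np.float64(638.1), np.float64(416.3), np.float64(633.8)]
yaw of -y axis -5.330774758368406
[170 168 159] [152 174 165] [   0    0   56   90 5039] [27.49811471 44.50545743]
[[177.0, 259.0], [177.0, 170.0], [232.0, 170.0], [232.0, 259.0]] [528.  179.4  72. ] [[421.0, 235.0], [632.0, 254.0], [635.0, 122.0], [424.0, 108.0]]
[173 172 164] [127 140 150] [   0    0   56   90 5039] [27.50009923 44.50307601]
[[297.0, 259.0], [297.0, 170.0], [352.0, 170.0], [352.0, 259.0]] [ 535.6 -103.    72. ] [[428.0, -42.0], [640.0, -34.0], [643.0, -166.0], [431.0, -169.0]]
[175 175 166] [151 169 159] [   0    0   56   90 5040] [27.5 44.5]
[[354.0, 259.0], [354.0, 170.0], [409.0, 170.0], [409.0, 259.0]] [ 539.2 -237.4   72. ] [[431.0, -174.0], [643.0, -171.0], [647.0, -303.0], [435.0, -301.0]]
```

View pics/crop.png

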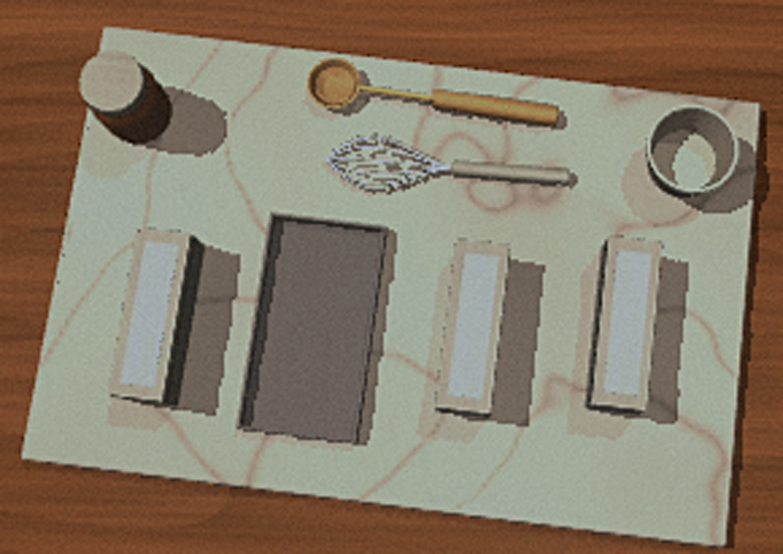

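The crop shows bluish lid labels centred near (150,312), (475,325) and (626,322), and the tray rim corners at (273,213), (388,227), (362,445) and (239,431). I'll segment the labels by colour.

```bash
python3 - <<'E'
from h import *
import cv2
from scipy.optimize import least_squares
im=cv2.imread("pics/top0.png").astype(np.float32); im=cv2.GaussianBlur(im,(3,3),0.6)
for (u,v) in [(205,211),(325,216),(382,214)]:
    m=((im[:,:,0]-im[:,:,2]>1)&(im[:,:,1]>130)&(im[:,:,1]-im[:,:,0]<6)).astype(np.uint8)
    m[:, :u-22]=0; m[:,u+22:]=0; m[:165]=0;m[260:]=0
    m=cv2.morphologyEx(m,cv2.MORPH_OPEN,np.ones((3,3)))
    n,l,s,ce=cv2.connectedComponentsWithStats(m); k=1+np.argmax(s[1:,4])
    pts=np.argwhere(l==k)[:,::-1]
    q=cv2.boxPoints(cv2.minAreaRect(pts.astype(np.float32))); w=ray("top",q,72)
    W=ray("top",pts,72)[:,:2]; ev,V=np.linalg.eigh(np.cov(W.T)); a=V[:,1]*np.sign(V[0,1])
    print(s[k],'c',W.mean(0).round(1),'box',w.mean(0)[:2].round(1),'yaw',np.degrees(np.arctan2(a[1],a[0])).round(2),(np.sqrt(12*ev)).round(1))
t=np.array([(273,213),(388,227),(362,445),(239,431)])/2.7+[150,95]-0.3
w=ray("top",t,35); print('tray',w.mean(0).round(1),[np.linalg.norm(w[i]-w[i-1]).round() for i in range(4)],w.round(0)[:,:2].tolist())
E
```

```text
[195 185  20  53 634] c [534.7 179. ] box [535.4 178.9] yaw -5.33 [ 28.7 123.8]
[316 189  18  53 634] c [ 531.3 -104. ] box [ 532.4 -104.1] yaw -5.78 [ 28.5 124. ]
[374 188  17  53 622] c [ 538.8 -238.6] box [ 539.5 -238.8] yaw -5.76 [ 28.4 123.2]
tray [531.9  38.2  35. ] [np.float64(201.0), np.float64(107.0), np.float64(200.0), np.float64(110.0)] [[637.0, 83.0], [627.0, -24.0], [427.0, -8.0], [437.0, 102.0]]
```

```bash
python3 -m creep '0.0305 0.0213 -0.008 0 0 -0.036 100;0.0305 0.0213 -0.008 0 0 -0.036 100;0.0305 0.0213 -0.008 0 0 -0.036 100;0.0305 0.0213 -0.008 0 0 -0.036 100;0.0305 0.0213 -0.008 0 0 -0.036 100;0.0305 0.0213 -0.008 0 0 -0.036 100;0.0305 0.0213 -0.008 0 0 -0.036 100;0.0305 0.0213 -0.008 0 0 -0.036 100'
python3 -m creep '0.0305 0.0213 -0.008 0 0 -0.036 100;0.0305 0.0213 -0.008 0 0 -0.036 100;0.0305 0.0213 -0.008 0 0 -0.036 100;0.0305 0.0213 -0.008 0 0 -0.036 100;0 0 0 0 0 0 100;0 0 0 0 0 0 100'
python3 - <<'E'
from h import *
st()
E
```

```text
time: 0.77
tool_pos: [418.7, -323.7, 227.6]
tcp_rot: [-3.141, 0.0, 0.047]
contact_force: [0.4, -1.0, 0.8]
grip_width: 91.7
finger_force: 0.0
time: 1.27
tool_pos: [540.3, -238.2, 194.9]
tcp_rot: [-3.141, 0.002, -0.092]
contact_force: [-1.2, 0.5, 0.0]
grip_width: 91.8
finger_force: 0.0
1.2667 [ 540.3 -238.2  194.9] [-3.1408e+00  2.1000e-03 -9.1600e-02] [-1.15  0.51  0.05] [ 0.003  0.031 -0.049] 91.8 0.0
```

```bash
python3 -m creep '-0.001 0 -0.02 0 0 -0.004 100;0 0 -0.025 0 0 0 100;0 0 -0.025 0 0 0 100;0 0 -0.015 0 0 0 100;0 0 -0.008 0 0 0 100;0 0 -0.004 0 0 0 100;0 0 0 0 0 0 100'
python3 -m creep '0 0 0 0 0 0 40;0 0 0 0 0 0 40;0 0 0 0 0 0 40;0 0 0 0 0 0 40;0 0 0 0 0 0 40;0 0 0 0 0 0 40'
```

```text
time: 1.85
tool_pos: [538.0, -240.5, 99.1]
tcp_rot: [-3.142, 0.001, -0.1]
contact_force: [0.3, -0.0, 0.6]
grip_width: 92.1
finger_force: 0.0
time: 2.35
tool_pos: [538.6, -239.9, 99.6]
tcp_rot: [3.141, -0.0, -0.099]
contact_force: [0.1, 0.6, -0.7]
grip_width: 56.2
finger_force: 0.0
```

```bash
python3 -m creep '0 0 0 0 0 0 0;0 0 0 0 0 0 0;0 0 0 0 0 0 0;0 0 0 0 0 0 0'
python3 -m creep '0 0 0.003 0 0 0 0;0 0 0.007 0 0 0 0;0 0 0.015 0 0 0 0;0 0 0.02 0 0 0 0;0 0 0.015 0 0 0 0;0 0 0.01 0 0 0 0;0 0 0 0 0 0 0;0 0 0 0 0 0 0'
python3 -c "from h import *;st()"
python3 -m creep '0 0 0 0 0 0 0'
python3 -c "from h import *;st()"
python3 -m creep '0 0 0 0 0 0 0'
python3 -c "from h import *;st()"
python3 -m creep '0 0 0 0 0 0 0'
python3 -c "from h import *;st()"
```

```text
time: 2.68
tool_pos: [538.6, -239.3, 99.5]
tcp_rot: [-3.141, -0.0, -0.099]
contact_force: [0.1, 5.3, 4.4]
grip_width: 47.8
finger_force: 30.0
time: 3.35
tool_pos: [538.4, -240.1, 169.2]
tcp_rot: [3.141, -0.0, -0.099]
contact_force: [-0.6, 0.4, -4.2]
grip_width: 47.7
finger_force: 30.0
3.35 [ 538.4 -240.1  169.2] [ 3.1411e+00 -3.0000e-04 -9.9400e-02] [-0.6   0.4  -4.21] [ 0.02  -0.036  0.054] 47.7 30.0
time: 3.43
tool_pos: [537.9, -239.7, 168.2]
tcp_rot: [-3.141, 0.002, -0.099]
contact_force: [0.4, -0.2, -4.1]
grip_width: 47.9
finger_force: 30.0
3.4333 [ 537.9 -239.7  168.2] [-3.141e+00  1.900e-03 -9.930e-02] [ 0.42 -0.2  -4.08] [ 0.053  0.005 -0.004] 47.9 30.0
time: 3.52
tool_pos: [537.9, -239.7, 168.0]
tcp_rot: [-3.141, 0.002, -0.099]
contact_force: [0.8, -0.3, -2.8]
grip_width: 48.0
finger_force: 30.0
3.5167 [ 537.9 -239.7  168. ] [-3.1407e+00  2.2000e-03 -9.9300e-02] [ 0.82 -0.3  -2.79] [-0.026  0.015  0.01 ] 48.0 30.0
time: 3.6
tool_pos: [538.1, -239.7, 168.2]
tcp_rot: [-3.141, 0.002, -0.099]
contact_force: [0.5, -0.3, -4.1]
grip_width: 48.3
finger_force: 30.0
3.6 [ 538.1 -239.7  168.2] [-3.1408e+00  1.8000e-03 -9.9200e-02] [ 0.45 -0.26 -4.07] [ 0.013 -0.058 -0.005] 48.3 30.0
```

```bash
s(){ python3 -c "
from h import *
o=readout.get_obs();m=o['moment'];print(round(o['time'],2),'My %.3f'%(m[1]*.995+m[0]*.099),'Fz %.2f'%o['contact_force'][2],o['tcp_rot'].round(3))"; }
exec 3>&1; exec >/dev/null
python3 -m creep '0 0 0 0.006 0.064 0 0;0 0 0 0.006 0.064 0 0;0 0 0 0.006 0.064 0 0;0 0 0 0.006 0.064 0 0;0 0 0 0.006 0.064 0 0;0 0 0 0 0 0 0;0 0 0 0 0 0 0;0 0 0 0 0 0 0'
s >&3
python3 -m creep '0 0 0 0 0 0 0;0 0 0 0 0 0 0;0 0 0 0 0 0 0;0 0 0 0 0 0 0;0 0 0 0 0 0 0;0 0 0 0 0 0 0;0 0 0 0 0 0 0;0 0 0 0 0 0 0'
s >&3
python3 -m creep '0 0 0 -0.003 -0.032 0 0;0 0 0 -0.003 -0.032 0 0;0 0 0 -0.003 -0.032 0 0;0 0 0 -0.003 -0.032 0 0;0 0 0 -0.003 -0.032 0 0;0 0 0 -0.003 -0.032 0 0;0 0 0 -0.003 -0.032 0 0;0 0 0 -0.003 -0.032 0 0'
python3 -m creep '0 0 0 -0.003 -0.032 0 0;0 0 0 -0.003 -0.032 0 0;0 0 0 0 0 0 0;0 0 0 0 0 0 0;0 0 0 0 0 0 0'
s >&3
python3 -m creep '0 0 0 0 0 0 0'
s >&3
python3 -m creep '0 0 0 0 0 0 0'
s >&3
python3 -m creep '0 0 0 0 0 0 0'
s >&3
python3 -m creep '0 0 0 0 0 0 0'
s >&3
python3 -m creep '0 0 0 0 0 0 0'
s >&3
echo other >&3
python3 -m creep '0 0 0 -0.006 -0.064 0 0;0 0 0 -0.006 -0.064 0 0;0 0 0 -0.006 -0.064 0 0;0 0 0 -0.006 -0.064 0 0;0 0 0 -0.006 -0.064 0 0;0 0 0 0 0 0 0;0 0 0 0 0 0 0;0 0 0 0 0 0 0'
s >&3
python3 -m creep '0 0 0 0 0 0 0;0 0 0 0 0 0 0;0 0 0 0 0 0 0;0 0 0 0 0 0 0;0 0 0 0 0 0 0;0 0 0 0 0 0 0;0 0 0 0 0 0 0;0 0 0 0 0 0 0'
s >&3
python3 -m creep '0 0 0 0.003 0.032 0 0;0 0 0 0.003 0.032 0 0;0 0 0 0.003 0.032 0 0;0 0 0 0.003 0.032 0 0;0 0 0 0.003 0.032 0 0;0 0 0 0.003 0.032 0 0;0 0 0 0.003 0.032 0 0;0 0 0 0.003 0.032 0 0'
python3 -m creep '0 0 0 0.003 0.032 0 0;0 0 0 0.003 0.032 0 0;0 0 0 0 0 0 0;0 0 0 0 0 0 0;0 0 0 0 0 0 0'
s >&3
python3 -m creep '0 0 0 0 0 0 0'
s >&3
python3 -m creep '0 0 0 0 0 0 0'
s >&3
python3 -m creep '0 0 0 0 0 0 0'
s >&3
python3 -m creep '0 0 0 0 0 0 0'
s >&3
python3 -m creep '0 0 0 0 0 0 0'
s >&3
python3 -c "from h import *;st()" >&3
```

```text
4.27 My -0.406 Fz -4.19 [ 3.14   0.32  -0.099]
4.93 My -0.363 Fz -4.32 [ 3.14   0.321 -0.099]
6.02 My 0.012 Fz -3.24 [ 3.141e+00  1.000e-03 -9.900e-02]
6.1 My 0.002 Fz -3.54 [ 3.141e+00  1.000e-03 -9.900e-02]
6.18 My 0.018 Fz -2.80 [ 3.142e+00  1.000e-03 -9.900e-02]
6.27 My 0.049 Fz -3.78 [ 3.142  0.    -0.099]
6.35 My -0.026 Fz -3.59 [ 3.142  0.    -0.099]
6.43 My 0.062 Fz -3.27 [ 3.142  0.    -0.099]
other
7.1 My 0.374 Fz -2.73 [-3.14  -0.32  -0.099]
7.77 My 0.395 Fz -3.55 [-3.14  -0.321 -0.1  ]
8.85 My 0.020 Fz -4.01 [-3.142e+00 -1.000e-03 -9.900e-02]
8.93 My -0.027 Fz -3.13 [-3.142e+00 -1.000e-03 -9.900e-02]
9.02 My 0.017 Fz -5.05 [ 3.142 -0.    -0.099]
9.1 My 0.058 Fz -3.22 [ 3.141 -0.    -0.099]
9.18 My -0.008 Fz -4.23 [ 3.141 -0.    -0.099]
9.27 My -0.029 Fz -3.37 [ 3.141 -0.    -0.099]
9.2667 [ 538.5 -239.9  169.3] [ 3.1414e+00 -3.0000e-04 -9.9300e-02] [-1.38  0.03 -3.37] [-0.018 -0.027 -0.05 ] 48.1 30.0
```

Tin 3 (y = -239) is packed, since the level moment shifted by about 0.015 N m and the noise is about 0.02. I'll put it back.

```bash
python3 -m creep '0 0 -0.015 0 0 0 0;0 0 -0.02 0 0 0 0;0 0 -0.016 0 0 0 0;0 0 -0.009 0 0 0 0;0 0 -0.005 0 0 0 0;0 0 -0.002 0 0 0 0;0 0 -0.001 0 0 0 0;0 0 0 0 0 0 0' | grep -E 'pos|contact'
python3 -m creep '0 0 -0.0003 0 0 0 0;0 0 -0.0003 0 0 0 0;0 0 -0.0003 0 0 0 0;0 0 -0.0003 0 0 0 0;0 0 -0.0003 0 0 0 0;0 0 0 0 0 0 0' | grep -E 'pos|contact'
python3 -m creep '0 0 -0.0003 0 0 0 0;0 0 -0.0003 0 0 0 0;0 0 0 0 0 0 0' | grep -E 'pos|contact'
python3 -m creep '0 0 -0.0003 0 0 0 0;0 0 -0.0003 0 0 0 0;0 0 0 0 0 0 0' | grep -E 'time|pos|contact'
```

```text
tool_pos: [538.9, -240.1, 101.9]
contact_force: [0.6, 0.0, -3.5]
tool_pos: [538.5, -239.9, 99.7]
contact_force: [-0.4, 0.1, -3.2]
tool_pos: [538.5, -239.9, 99.5]
contact_force: [-1.7, 0.4, 1.2]
time: 10.93
tool_pos: [538.5, -239.9, 99.5]
contact_force: [-2.9, 1.1, 7.0]
```

```bash
python3 -m creep '0 0 0.0005 0 0 0 100;0 0 0 0 0 0 100;0 0 0 0 0 0 100;0 0 0 0 0 0 100;0 0 0 0 0 0 100;0 0 0 0 0 0 100;0 0 0 0 0 0 100'
python3 -m creep '0 0 0.01 0 0 0 100;0 0 0.025 0 0 0 100;0 0 0.025 0 0 0 100;-0.001 0.03 0.005 0 0 0 100;-0.002 0.038 0 0 0 0 100;-0.002 0.038 0 0 0 0 100;-0.002 0.03 -0.005 0 0 0 100;0 0 -0.015 0 0 0 100'
python3 -m creep '0 0 -0.02 0 0 0 100;0 0 -0.015 0 0 0 100;0 0 -0.007 0 0 0 100;0 0 -0.003 0 0 0 100;0 0 0 0 0 0 100'
```

```text
time: 11.52
tool_pos: [538.5, -239.9, 98.9]
tcp_rot: [3.142, 0.0, -0.099]
contact_force: [0.4, -0.1, -0.4]
grip_width: 89.2
finger_force: 0.0
time: 12.18
tool_pos: [531.9, -99.3, 146.5]
tcp_rot: [-3.141, -0.003, -0.095]
contact_force: [0.5, -0.6, 0.1]
grip_width: 92.1
finger_force: 0.0
time: 12.6
tool_pos: [531.5, -104.0, 99.1]
tcp_rot: [3.142, 0.0, -0.099]
contact_force: [-0.1, -0.3, 0.0]
grip_width: 92.3
finger_force: 0.0
```

```bash
s(){ python3 -c "
from h import *
o=readout.get_obs();m=o['moment'];print(round(o['time'],2),'My %.3f'%(m[1]*.995+m[0]*.099),'Fz %.2f'%o['contact_force'][2],o['tcp_rot'].round(3))"; }
python3 -m creep '0 0 0 0 0 0 0;0 0 0 0 0 0 0;0 0 0 0 0 0 0;0 0 0 0 0 0 0;0 0 0 0 0 0 0;0 0 0 0 0 0 0;0 0 0 0 0 0 0;0 0 0 0 0 0 0'
python3 -m creep '0 0 0 0 0 0 0;0 0 0 0 0 0 0'
python3 -c "from h import *;st();import sys;sys.exit(readout.get_obs()['finger_force']<25)" || exit
exec 3>&1; exec >/dev/null
python3 -m creep '0 0 0.003 0 0 0 0;0 0 0.007 0 0 0 0;0 0 0.015 0 0 0 0;0 0 0.02 0 0 0 0;0 0 0.015 0 0 0 0;0 0 0.01 0 0 0 0;0 0 0 0 0 0 0;0 0 0 0 0 0 0'
python3 -c "from h import *;st()" >&3
python3 -m creep '0 0 0 0.006 0.064 0 0;0 0 0 0.006 0.064 0 0;0 0 0 0.006 0.064 0 0;0 0 0 0.006 0.064 0 0;0 0 0 0.006 0.064 0 0;0 0 0 0 0 0 0;0 0 0 0 0 0 0;0 0 0 0 0 0 0'
s >&3
python3 -m creep '0 0 0 0 0 0 0;0 0 0 0 0 0 0;0 0 0 0 0 0 0;0 0 0 0 0 0 0;0 0 0 0 0 0 0;0 0 0 0 0 0 0;0 0 0 0 0 0 0;0 0 0 0 0 0 0'
s >&3
python3 -m creep '0 0 0 -0.003 -0.032 0 0;0 0 0 -0.003 -0.032 0 0;0 0 0 -0.003 -0.032 0 0;0 0 0 -0.003 -0.032 0 0;0 0 0 -0.003 -0.032 0 0;0 0 0 -0.003 -0.032 0 0;0 0 0 -0.003 -0.032 0 0;0 0 0 -0.003 -0.032 0 0'
python3 -m creep '0 0 0 -0.003 -0.032 0 0;0 0 0 -0.003 -0.032 0 0;0 0 0 0 0 0 0;0 0 0 0 0 0 0;0 0 0 0 0 0 0'
s >&3
python3 -m creep '0 0 0 0 0 0 0'
s >&3
python3 -m creep '0 0 0 0 0 0 0'
s >&3
python3 -m creep '0 0 0 0 0 0 0'
s >&3
python3 -m creep '0 0 0 0 0 0 0'
s >&3
python3 -m creep '0 0 0 0 0 0 0'
s >&3
echo other >&3
python3 -m creep '0 0 0 -0.006 -0.064 0 0;0 0 0 -0.006 -0.064 0 0;0 0 0 -0.006 -0.064 0 0;0 0 0 -0.006 -0.064 0 0;0 0 0 -0.006 -0.064 0 0;0 0 0 0 0 0 0;0 0 0 0 0 0 0;0 0 0 0 0 0 0'
s >&3
python3 -m creep '0 0 0 0 0 0 0;0 0 0 0 0 0 0;0 0 0 0 0 0 0;0 0 0 0 0 0 0;0 0 0 0 0 0 0;0 0 0 0 0 0 0;0 0 0 0 0 0 0;0 0 0 0 0 0 0'
s >&3
python3 -m creep '0 0 0 0.003 0.032 0 0;0 0 0 0.003 0.032 0 0;0 0 0 0.003 0.032 0 0;0 0 0 0.003 0.032 0 0;0 0 0 0.003 0.032 0 0;0 0 0 0.003 0.032 0 0;0 0 0 0.003 0.032 0 0;0 0 0 0.003 0.032 0 0'
python3 -m creep '0 0 0 0.003 0.032 0 0;0 0 0 0.003 0.032 0 0;0 0 0 0 0 0 0;0 0 0 0 0 0 0;0 0 0 0 0 0 0'
s >&3
python3 -m creep '0 0 0 0 0 0 0'
s >&3
python3 -m creep '0 0 0 0 0 0 0'
s >&3
python3 -m creep '0 0 0 0 0 0 0'
s >&3
python3 -m creep '0 0 0 0 0 0 0'
s >&3
python3 -m creep '0 0 0 0 0 0 0'
s >&3
python3 -c "from h import *;st()" >&3
```

```text
time: 13.27
tool_pos: [531.6, -103.5, 99.2]
tcp_rot: [-3.141, -0.0, -0.099]
contact_force: [0.3, 2.8, 2.3]
grip_width: 47.9
finger_force: 30.0
time: 13.43
tool_pos: [531.6, -103.5, 99.2]
tcp_rot: [-3.141, -0.0, -0.099]
contact_force: [-0.4, 3.7, 2.5]
grip_width: 47.7
finger_force: 30.0
13.4333 [ 531.6 -103.5   99.2] [-3.1412e+00 -1.0000e-04 -9.9300e-02] [-0.36  3.71  2.47] [ 0.658 -0.088 -0.035] 47.7 30.0
14.1 [ 531.3 -104.   169. ] [ 3.1413e+00 -1.0000e-04 -9.9300e-02] [-0.41  0.7  -4.93] [-0.026  0.011 -0.035] 47.5 30.0
14.77 My -0.357 Fz -5.11 [ 3.14   0.321 -0.099]
15.43 My -0.348 Fz -5.52 [ 3.14   0.321 -0.1  ]
16.52 My 0.091 Fz -5.57 [ 3.141e+00  1.000e-03 -9.900e-02]
16.6 My 0.058 Fz -4.71 [ 3.141e+00  1.000e-03 -9.900e-02]
16.68 My 0.121 Fz -5.41 [ 3.142e+00  1.000e-03 -9.900e-02]
16.77 My 0.044 Fz -4.69 [ 3.142e+00  1.000e-03 -9.900e-02]
16.85 My 0.068 Fz -5.88 [ 3.142  0.    -0.099]
16.93 My 0.094 Fz -5.21 [ 3.141  0.    -0.099]
other
17.6 My 0.407 Fz -5.04 [-3.14  -0.32  -0.099]
18.27 My 0.469 Fz -4.85 [-3.14  -0.321 -0.1  ]
19.35 My -0.047 Fz -5.72 [ 3.142e+00 -1.000e-03 -9.900e-02]
19.43 My -0.062 Fz -5.05 [ 3.142e+00 -1.000e-03 -9.900e-02]
19.52 My -0.022 Fz -5.88 [ 3.141 -0.    -0.099]
19.6 My -0.025 Fz -5.00 [ 3.141 -0.    -0.099]
19.68 My -0.039 Fz -4.97 [ 3.141 -0.    -0.099]
19.77 My -0.016 Fz -5.08 [ 3.141 -0.    -0.099]
19.7667 [ 531.5 -103.9  169.1] [ 3.1415e+00 -2.0000e-04 -9.9200e-02] [ 0.97  0.35 -5.08] [ 0.022 -0.019 -0.033] 48.0 30.0
```

Tin 2 (y = -104) is the loose one. Its level moment went from +0.079 to -0.035 N m between the two tips, a 0.11 N m shift. It goes in the tray next.

```bash
python3 -m creep '0 0.005 0 0 0 0 0;0 0.012 0 0 0 0 0;0 0.018 0 0 0 0 0;0 0.018 0 0 0 0 0;0 0.018 0 0 0 0 0;0 0.018 0 0 0 0 0;0 0.018 0 0 0 0 0;0 0.018 0 0 0 0 0'
python3 -m creep '0.001 0.012 0 0 0 0 0;0 0.005 0 0 0 0 0;0 0 -0.005 0 0 0 0;0 0 -0.012 0 0 0 0;0 0 -0.015 0 0 0 0;0 0 -0.012 0 0 0 0;0 0 -0.006 0 0 0 0;0 0 0 0 0 0 0'
python3 -c "
from h import *;import cv2
st();cv2.imwrite('pics/top1.png',cv2.resize(cv2.cvtColor(viewer.capture('scene'),cv2.COLOR_RGB2BGR)[110:310,200:480],None,fx=2.8,fy=2.8))"
```

```text
time: 20.43
tool_pos: [531.2, 23.1, 169.1]
tcp_rot: [-3.141, 0.0, -0.099]
contact_force: [0.4, -0.2, -5.3]
grip_width: 47.7
finger_force: 30.0
time: 21.1
tool_pos: [531.7, 37.5, 117.4]
tcp_rot: [3.141, 0.003, -0.1]
contact_force: [-1.3, 0.4, -4.3]
grip_width: 47.5
finger_force: 30.0
21.1 [531.7  37.5 117.4] [ 3.1412  0.0032 -0.1   ] [-1.27  0.4  -4.33] [-0.022 -0.075  0.004] 47.5 30.0
```

View pics/top1.png

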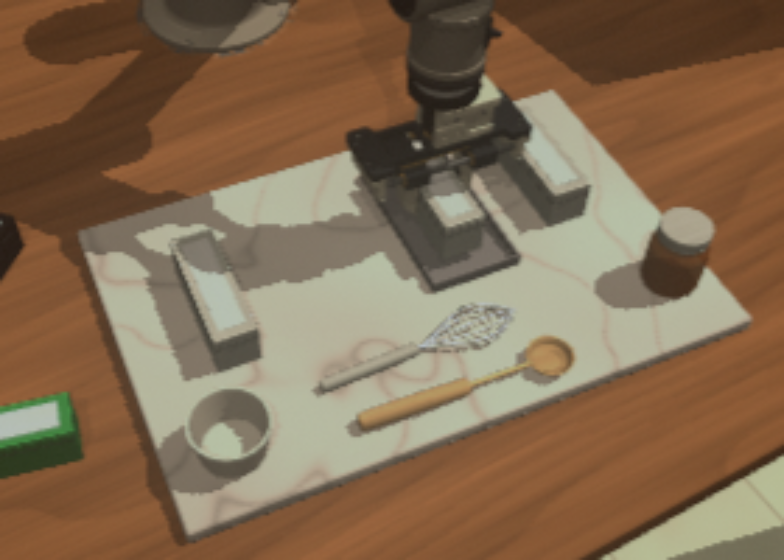

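The crop shows the tin at about (450,215), level and centred over the tray. Nothing else has been disturbed.

```bash
python3 -m creep '0 0 -0.005 0 0 0 0;0 0 -0.005 0 0 0 0;0 0 -0.003 0 0 0 0;0 0 -0.0015 0 0 0 0;0 0 0 0 0 0 0;0 0 0 0 0 0 0' | grep -E 'pos|contact'
python3 -m creep '0 0 -0.0003 0 0 0 0;0 0 -0.0003 0 0 0 0;0 0 -0.0003 0 0 0 0;0 0 -0.0003 0 0 0 0;0 0 0 0 0 0 0' | grep -E 'pos|contact'
```

```text
tool_pos: [532.6, 38.1, 104.6]
contact_force: [-0.9, 0.0, -5.1]
tool_pos: [532.5, 38.1, 103.4]
contact_force: [-0.9, 0.1, -6.3]
```

```bash
python3 -m creep '0 0 -0.0003 0 0 0 0;0 0 -0.0003 0 0 0 0;0 0 0 0 0 0 0' | grep -E 'pos|contact'
python3 -m creep '0 0 -0.0003 0 0 0 0;0 0 -0.0003 0 0 0 0;0 0 0 0 0 0 0' | grep -E 'pos|contact'
```

```text
tool_pos: [532.5, 38.1, 102.7]
contact_force: [0.2, 0.9, -5.1]
tool_pos: [532.5, 38.1, 102.2]
contact_force: [0.2, 0.3, -5.1]
```

```bash
python3 -m creep '0 0 -0.0003 0 0 0 0;0 0 0 0 0 0 0' | grep -E 'pos|contact'
python3 -m creep '0 0 -0.0003 0 0 0 0;0 0 0 0 0 0 0' | grep -E 'pos|contact'
python3 -c "from h import *;import sys;f=readout.get_obs()['contact_force'][2];sys.exit(f>-2)" && python3 -m creep '0 0 -0.0003 0 0 0 0;0 0 0 0 0 0 0' | grep -E 'pos|contact'
python3 -c "from h import *;import sys;f=readout.get_obs()['contact_force'][2];sys.exit(f>-2)" && python3 -m creep '0 0 -0.0003 0 0 0 0;0 0 0 0 0 0 0' | grep -E 'pos|contact'
```

```text
tool_pos: [532.5, 38.1, 102.2]
contact_force: [-1.9, 0.2, 0.2]
tool_pos: [532.6, 38.1, 102.2]
contact_force: [-3.2, 0.0, 5.0]True
True
```

```bash
python3 -m creep '0 0 0.0003 0 0 0 62;0 0 0 0 0 0 62;0 0 0 0 0 0 62;0 0 0 0 0 0 62'
python3 -m creep '0 0 0.004 0 0 0 62;0 0 0.01 0 0 0 62;0 0 0.015 0 0 0 62;0 0 0.025 0 0 0 62;0 0 0.03 0 0 0 62;0 0 0.03 0 0 0 62;0 0 0.03 0 0 0 62;0 0 0.03 0 0 0 62'
python3 -m creep '-0.03 0 0.025 0 0 0 62;-0.03 0 0.025 0 0 0 62;-0.03 0 0.025 0 0 0 62;-0.03 0 0.025 0 0 0 62;0 0 0 0 0 0 62'
python3 - <<'E'
from h import *
import cv2
t=cv2.cvtColor(viewer.capture('top'),cv2.COLOR_RGB2BGR);s=cv2.cvtColor(viewer.capture('scene'),cv2.COLOR_RGB2BGR)
cv2.imwrite('pics/end.png',np.vstack([cv2.resize(x,None,fx=1.45,fy=1.45) for x in (t[95:300,150:480],s[110:310,150:480])]))
st()
E
```

```text
time: 23.23
tool_pos: [532.7, 38.1, 101.8]
tcp_rot: [3.142, -0.001, -0.099]
contact_force: [-0.5, 0.2, -0.1]
grip_width: 57.0
finger_force: 0.0
time: 23.9
tool_pos: [532.2, 38.1, 278.4]
tcp_rot: [3.142, -0.001, -0.099]
contact_force: [0.0, -0.5, 0.1]
grip_width: 56.6
finger_force: 0.0
time: 24.32
tool_pos: [409.5, 38.4, 381.7]
tcp_rot: [3.141, -0.008, -0.099]
contact_force: [1.5, 1.1, -0.4]
grip_width: 56.8
finger_force: 0.0
24.4167 [412.   38.2 377.8] [ 3.1416 -0.0048 -0.0992] [-0.68  0.67 -0.24] [0.036 0.036 0.039] 56.8 0.0
```

View pics/end.png

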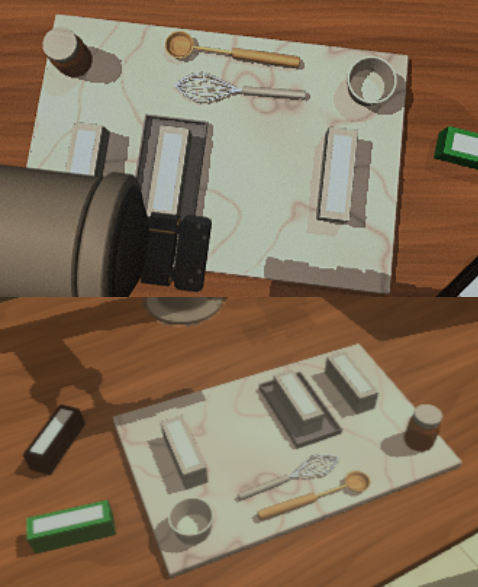

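The tin sits flat inside the tray (near (170,165) in the upper view, (298,402) in the lower). The packed tin is back in its spot, and everything else is untouched.

```bash
python3 -m creep '0 0 0 0 0 0 62;0 0 0 0 0 0 62' | head -1; python3 -c "from plant import order;print(order.close_job())"
```

```text
time: 24.58
the job is handed in; nothing more can be done
None
```

The loose-weight tin, felt to shift by about 0.11 N m when tipped end to end, lies flat in the tray; the one packed tin I tested is back where it stood, the third tin was never lifted, and the job was handed in at about 25 s.

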